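Stand the swing grinder upright and flip its lid shut

TASK

The sample grinder has just been emptied: its bowl is still tipped forward and its lid stands open. With closed fingers, gently push the bowl (its lever at the side is there for that) fully back upright on its stand and flip the lid over until it lies shut, flat on the rim. Only push: do not grip, lift or drag the grinder, and leave everything else on the bench where it is.

Things in the scene. Friction and masses are not known exactly. Their poses are not given: they have to be found in the camera images.
- grinder: The loose 7 kg bench grinder (it stands on rubber feet by its own weight; base plate about 200 x 210 mm, two upright cheeks 161 mm high at y = +-86 mm, a control box 50 mm high at the back). Origin: bench level, straight below the bowl axis. Its x axis points to the back (the control box), -x to the front (the side to which the bowl tips, over the pan), y to the lid-hinge side, z up. The bowl swings between the cheeks about an axis along y, 135 mm above the bench.
- bowl (a joint): Tilt of the bowl with its white motor housing, rad: 0 = upright (a firm stop), larger = tipped forward, the mouth towards -x of the grinder. It starts at 0.9 to 1.4. Stiff friction (about 0.45 N m, gravity helps slightly) keeps it where it is left. Steel bowl, 132 mm over the rim; upright, the rim lies 207 mm above the bench. Lever and lid go round with it.
- tilt_knob (a point): Centre of the red ball, 30 mm diameter, at the end of the tilt lever: a 10 mm rod on the right-hand end of the bowl's shaft (grinder y = -110 mm), 120 mm from the shaft axis to the ball's centre, outside the cheek. With the bowl upright the lever points 45 degrees up and back (ball at grinder x = +85, z = 220 mm); with the bowl tipped by q it stands at 45 degrees + q above the +x direction, so pushing the ball backwards and down stands the bowl up.
- bowl_rim (a point): Centre of the bowl's mouth, on the bowl's axis 72 mm from the tilt axis. Inside are blades.
- lid (a joint): Opening of the lid, rad: 0 = shut, flat on the rim; starts at 1.7 to 2.1, leaning outward past upright. Friction (about 0.3 N m) keeps the lid where it is left at any angle, so it has to be pushed all the way down. Nothing latches.
- lid_hinge (a point): Middle of the lid's hinge line, on the bowl's rim on the grinder's +y side: 72 mm to the side of the bowl's axis and level with the rim (207 mm above the bench when upright). The hinge line runs along the grinder's x when the bowl is upright, and the lid swings over it from +y towards -y.
- lid_tab (a point): Middle of the yellow forked clamp tab at the lid's free edge, on the outer (upper when shut) face, 146 mm from the hinge line. The lid is an aluminium disc of 132 mm diameter, 0.3 kg, centred 72 mm from the hinge line, its outer face 11 mm above the rim when shut; the tab is 32 x 24 mm, reaches out to 158 mm from the hinge line and is 9 mm thick.
- catch_pan: Steel catch pan, 125 x 190 x 32 mm, on the bench in front of the grinder under the bowl's lip. Origin: centre of its underside. Leave alone.
- brush: Bench brush lying on the bench to the right of the grinder, about 20 cm from the bowl's axis. Leave alone.
- jar: Amber sample jar, 66 mm diameter, 85 mm high. Origin: centre of its underside. Leave alone.
- wash_bottle: White bottle with red cap, 66 mm diameter, 170 mm high. Origin: centre of its underside. Leave alone.
- beaker: Glass beaker, 72 mm diameter, 90 mm high. Origin: centre of its underside. Leave alone.
- glove_box: Mauve glove carton, 120 x 240 x 70 mm high, at the right. Origin: centre of its underside. Leave alone.
- tube_rack: Steel wire test-tube rack, 100 x 250 mm, 96 mm high with its tubes, at the left; beyond it, further left, stands a fixed balance with a clear draught shield, 243 mm high. Origin: centre of the rack's underside. Leave alone.

How it is judged:
By the outcome, as a careful person would: the job done as asked, in the order asked, and still so for the second after the job is handed in, with the robot touching nothing.
It also fails if it takes over 58 s, if anything falls off the work surface, if the arm or the gripper's body presses on something with over 40 N, if the wrist force passes 120 N, or if a joint passes its speed limit or range.

ROBOT

A 6-joint arm with a two-finger parallel gripper is mounted at the origin on the work surface. World frame = base frame: x ahead of the robot, y to its left, z up, the work surface at z = 0. Lengths are in m, angles in rad, forces in N, time in s.
With the tool pointing down it reaches from about 0.35 to 0.775 m from the base axis. Payload 7.3 kg.
Tool frame: the origin (TCP) lies on the centre line of the jaws, within the pads' length; the fingertips stand 17 mm ahead of it and the grasp point (between the pads) lies 2 mm behind it (nose_length is the distance from the TCP to the fingertips, in m); z points along the fingers, y is the line along which they close (so a half turn about z gives the same grasp; the last joint's range is limited). The gripper opens to 92 mm and grips with 3 to 60 N. Pads are 19 mm wide; open, the fingers measure 130 mm over their backs; the gripper's body (75 mm by 190 mm) begins 47 mm behind the grasp point.
Start: joints at [-1.29, 0.342, 1.524, -0, 1.275, -0.146], TCP at [0.217, -0.478, 0.219] pointing down, gripper open.
Joint ranges: [-2.53, 2.53], [-0.77, 2.02], [0.04, 2.7], [-1, 4.14], [0.28, 2.66], [-3.11, 3.11]. Speed limits (rad/s): [2.57, 2.57, 3.14, 3.14, 3.14, 3.14].

INTERFACE

Orientations are given as [roll, pitch, yaw] about the fixed x, y, z axes, in that order (R = Rz(yaw) Ry(pitch) Rx(roll)).
In Python, from bench import state, snapshot, camera_model, finish_job, nose_length gives the robot as it stands.
- The arm moves only by the shell command python3 -m pendant 'ROWS' [OPENING]. ROWS is a JSON object of lists of equal length, an entry for each row: "dp": the shift along the world's x, y, z in units of 30 mm (1.0 is 30 mm), a list of three; "rot": the turn, a rotation vector about the world's x, y, z in units of 5 degrees (1.0 is 5 degrees), a list of three. In form: {"dp": [[dx, dy, dz], ...], "rot": [[ax, ay, az], ...]}. A call has exactly 5 rows; each row is the pose to reach, as a shift and turn from the pose commanded when the call began; what a row does not reach only later rows make up. A row lasts 1/12 s, in which the tool goes at most 41.7 mm and 7.16 degrees, less where a joint would pass 70% of its speed; a pose out of reach is approached as far as the arm can. A call with a gripper value outside its range is refused whole. OPENING is the opening, from 0 (shut) to 1 (fully open), set as the call begins (- or left out, the last holds). The fingers move at their own pace and stop on an object; the grip force is fixed at half the most. Time passes only in rows, so rows that repeat a pose let the fingers close, or fill a call up. It gives the time, the measured TCP pose, the force, the opening and the grip force at its end, in the units of the state.
- state(): the state, without advancing time (a new reading comes with each control period).
- snapshot(name): name is "side" or "top" or "wrist"; returns the picture (480x640x3 uint8, red, green, blue); there is no depth.
- camera_model(name): a dict with "K" (3x3 intrinsics, pixels), "k1" (the pictures are not rectified: a ray, as slopes to the right and down, at radius r is drawn at 1 + k1 r^2 times it, then the intrinsics apply), "rvec" (rotation vector, rad) and "tvec" (3), from world to camera coordinates, as OpenCV has them. Camera axes: x right, y down, z forward; pixel columns grow to the right and rows downward; lengths in m; the calibration is good to about 2 mm. A picture is of the moment at which its call begins: read the wrist's pose just before it. camera_model takes no time and is no camera call; for the wrist camera it gives the pose at the moment of the call.
- finish_job(): hands the job in; it is judged then, once.
The state is a dict: "time": time; "qpos": joint angles; "joint_vel": joint speeds; "effort": joint torques, N m; "position": TCP position; "ee_rot": TCP orientation; "wrist_force": force on the tool from outside, world axes, zero at the start; "wrist_torque": the same for the moment, N m; "gripper_width": opening from 0.0 (shut) to 1.0 (fully open); "gripper_force": force on a finger pad.
Only numpy, scipy, OpenCV 4.12 (cv2) and the standard library are available. Lean on these libraries where they do the work, as an engineer would, in place of code of your own. Each camera call takes 0.05 s, during which the arm holds its last target. There are 200 camera calls.

## Working session

There is one attempt and no reset: what is moved stays moved. The work goes in short steps, Python scripts to look and compute and a shell command to move; the robot and the scene stay as the last step left them, time stands still between calls to the robot, and variables do not carry over. Pictures are saved under pics/ and viewed, at most 10 in all, crops included, and the job is handed in when it is done.

```bash
mkdir -p pics; ls; python3 - <<'E'
from bench import *
import cv2
for n in("side","top"):
    cv2.imwrite(f"pics/{n}0.png",snapshot(n)[:,:,::-1]); c=camera_model(n); print(n,{k:(v.tolist() if hasattr(v,'tolist') else v) for k,v in c.items()})
s=state();print(s['time'],s['position'],s['ee_rot'],nose_length)
E
```

```text
pics
side {'K': [[465.29969750144954, 0.0, 316.5406381336636], [0.0, 465.29969750144954, 233.24947180472196], [0.0, 0.0, 1.0]], 'k1': 0.024246741666227464, 'rvec': [0.9626683676096219, -2.202711302933654, 1.2970991363165538], 'tvec': [0.39939251158137623, 0.3477286591635109, 0.852205834452466]}
top {'K': [[446.9820041881979, 0.0, 323.63101679133405], [0.0, 446.9820041881979, 237.37855149048357], [0.0, 0.0, 1.0]], 'k1': 0.023145876864886637, 'rvec': [2.1762171868659124, -2.1356251601280603, 0.13959156063140502], 'tvec': [-0.020935163963022484, 0.5881299442837642, 1.3066023533093647]}
0.1 [ 0.21723794 -0.47753435  0.21840796] [-3.14020342e+00 -2.08682284e-04  4.26757763e-01] 0.017
```

View pics/side0.png

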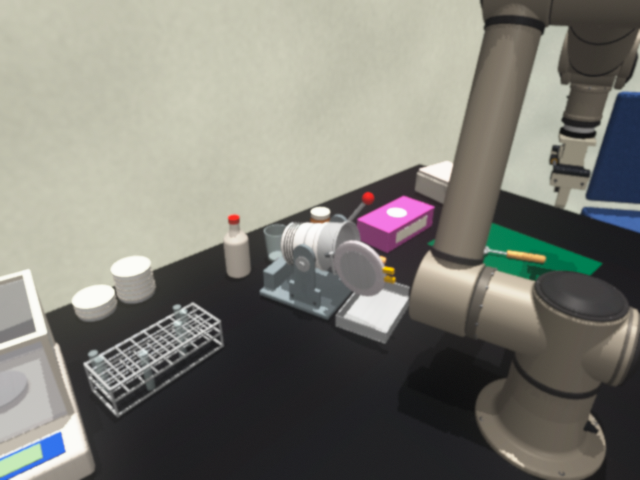

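View pics/top0.png

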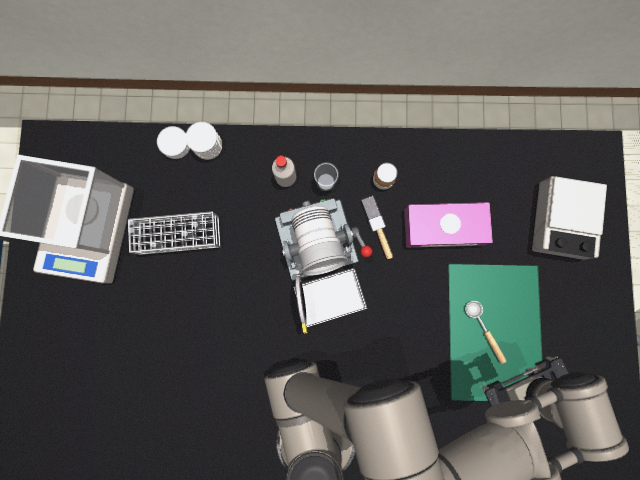

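Side: red ball (368,198), yellow tab ≈(388,268). Top: ball (366,252), tab (304,328), grinder around (318,240). I'll take enlarged crops for finer pixels.

```bash
python3 - <<'E'
import cv2,numpy as np
a=cv2.imread("pics/side0.png")[180:330,240:420];b=cv2.imread("pics/top0.png")[190:340,260:400]
f=lambda i:cv2.resize(i,None,fx=4,fy=4,interpolation=cv2.INTER_CUBIC)
cv2.imwrite("pics/c1.png",f(a));cv2.imwrite("pics/c2.png",f(b))
for n in("side","top"):
    im=cv2.imread(f"pics/{n}0.png").astype(int);B,G,R=im[...,0],im[...,1],im[...,2]
    for nm,m in(("red",(R>130)&(G<60)&(B<60)),("yel",(R>150)&(G>110)&(B<90))):
        k,l,st,c=cv2.connectedComponentsWithStats(m.astype(np.uint8))
        print(n,nm,[(st[i].tolist(),c[i].round(1).tolist()) for i in range(1,k) if st[i][4]>4])
E
```

```text
side red [([362, 192, 12, 11, 98], [367.8, 196.8]), ([230, 216, 8, 7, 52], [233.5, 219.1])]
side yel [([508, 254, 37, 7, 57], [526.1, 257.5]), ([382, 266, 12, 7, 53], [388.1, 269.0]), ([385, 276, 10, 7, 39], [390.2, 278.5])]
top red [([361, 246, 11, 11, 53], [365.6, 251.2])]
top yel []
```

View pics/c1.png

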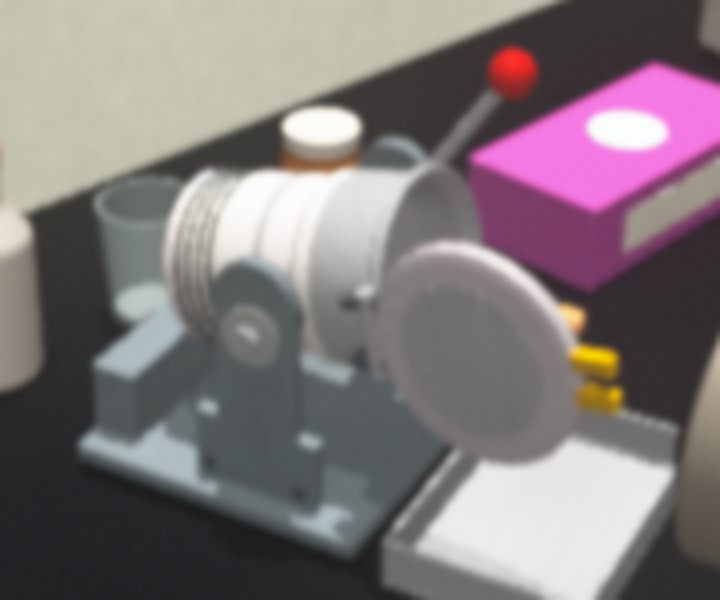

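View pics/c2.png

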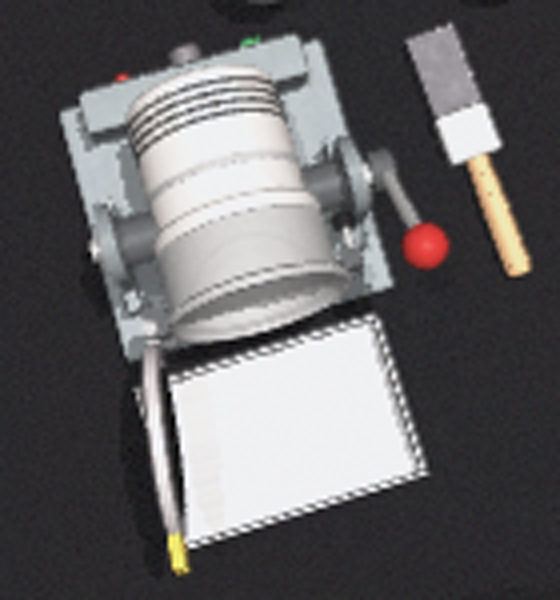

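Side crop: ball (368,198), tab between prongs (389,274.5), left shaft boss (302,264). Top crop: ball (366.5,251), tab (304.7,328), base corners (358.7,262), (292.5,279), (275.5,218), (340.5,200). Fit the grinder model to these.

```bash
cat > g.py <<'E'
import numpy as np,cv2
from bench import *
from scipy.spatial.transform import Rotation as Ro
def proj(n,P):
    c=camera_model(n);R=cv2.Rodrigues(np.array(c['rvec'],float))[0]
    p=np.atleast_2d(P)@R.T+np.array(c['tvec']).ravel();s=p[:,:2]/p[:,2:];s=s*(1+c['k1']*(s**2).sum(1,keepdims=True));K=np.array(c['K'])
    return s*[K[0,0],K[1,1]]+K[:2,2]
def W(g,P): # grinder->world ; g=gx,gy,yaw
    P=np.atleast_2d(P);c,s=np.cos(g[2]),np.sin(g[2]);return np.c_[g[0]+c*P[:,0]-s*P[:,1],g[1]+s*P[:,0]+c*P[:,1],P[:,2]]
def ball(q):a=np.pi/4+q;return np.array([.12*np.cos(a),-.11,.135+.12*np.sin(a)])
def bowl(q,p):p=np.asarray(p,float);return np.array([p[0]*np.cos(q)-p[2]*np.sin(q),p[1],.135+p[0]*np.sin(q)+p[2]*np.cos(q)])
def lid(q,L,r,h,x=0):return bowl(q,[x,.072-r*np.cos(L)+h*np.sin(L),.072+r*np.sin(L)+h*np.cos(L)])
E
cat > fit.py <<'E'
from g import *
from scipy.optimize import least_squares
top=[(366.5,251.3),(304.7,328),(358.7,262),(292.5,279.2),(275.5,218),(340.5,200)];side=[(368,197.5),(389.2,274.5),(302,263.7)]
def res(v):
    g,q,L,o=v[:3],v[3],v[4],v[5]
    b,t=ball(q),lid(q,L,.146,.0125)
    T=[b,t]+[[o+sx*.1,sy*.105,.01] for sx,sy in((-1,-1),(-1,1),(1,1),(1,-1))]
    return np.r_[(proj("top",W(g,T))-top).ravel(),(proj("side",W(g,[b,t,[0,.1,.135]]))-side).ravel()]
r=least_squares(res,[.58,0,.2,1.1,1.9,0],loss='soft_l1');v=r.x
print(v.round(4));print(res(v).reshape(-1,2).round(1).tolist());np.save("v.npy",v)
g,q,L=v[:3],v[3],v[4]
print("ball",W(g,ball(q)),"ball0",W(g,ball(0)),"tab",W(g,lid(q,L,.146,.0125)),"tab up",W(g,lid(0,L,.146,.0125)),"tab0",W(g,lid(0,0,.146,.0125)))
E
python3 fit.py
```

```text
[0.5607 0.0033 0.2923 1.359  1.6583 0.0252]
[[0.4, -0.3], [-0.1, 0.1], [0.2, -0.3], [-0.1, 1.2], [-0.1, -0.3], [0.4, -0.3], [0.4, 0.6], [-0.0, -0.2], [-0.5, 1.4]]
ball [[ 0.53003575 -0.1207669   0.23579404]] ball0 [[ 0.67364837 -0.07755651  0.21985281]] tab [[0.33014651 0.03547698 0.18047956]] tab up [[0.53269184 0.09641914 0.35134913]] tab0 [[ 0.58202145 -0.06753112  0.2195    ]]
```

```bash
python3 -m pendant '{"dp":[[0.8,1,0.3],[1.6,2,0.6],[2.4,3,0.9],[3.2,4,1.2],[4,5,1.5]],"rot":[[0,0,-0.3],[0,0,-0.6],[0,0,-0.9],[0,0,-1.2],[0,0,-1.5]]}' 0
python3 -m pendant '{"dp":[[0.8,1,0],[1.6,2,0],[2.4,3,0],[3.2,4,0],[4,5,0]],"rot":[[0,0,0],[0,0,0],[0,0,0],[0,0,0],[0,0,0]]}'
python3 -m pendant '{"dp":[[0.5,0.7,-0.2],[1,1.5,-0.5],[1,1.5,-0.5],[1,1.5,-0.5],[1,1.5,-0.5]],"rot":[[0,0,0],[0,0,0],[0,0,0],[0,0,0],[0,0,0]]}'
python3 -c "
from g import *
v=np.load('v.npy');g=v[:3]
c,s=np.cos(g[2]),np.sin(g[2]);p=state()['position'];d=p[:2]-g[:2]
print(p,state()['ee_rot'],'in grinder',d[0]*c+d[1]*s,-d[0]*s+d[1]*c)
for q in (1.359,1.2,1.0,.8,.6,.4,.2,0):
  b=W(g,ball(q)-[.0245,0,0])[0]; print(q,((b-p+[0,0,.013])/.03).round(2))
"
```

```text
time: 0.52
position: [0.3379, -0.3262, 0.2642]
ee_rot: [-3.141, 0.0, 0.294]
wrist_force: [0.8, -0.8, -0.5]
gripper_width: 0.688
gripper_force: 0.0
time: 0.93
position: [0.458, -0.1761, 0.2639]
ee_rot: [-3.141, 0.0, 0.296]
wrist_force: [0.1, -1.0, -0.8]
gripper_width: 0.324
gripper_force: 0.0
time: 1.35
position: [0.487, -0.1332, 0.2489]
ee_rot: [3.142, 0.001, 0.296]
wrist_force: [-0.2, -0.6, 0.9]
gripper_width: 0.007
gripper_force: 0.0
[ 0.48703996 -0.13324796  0.24889866] [3.14157249e+00 7.87545101e-04 2.96283582e-01] in grinder -0.10988815081467544 -0.10956373711157862
1.359 [ 0.65  0.18 -0.  ]
1.2 [1.19 0.34 0.3 ]
1.0 [1.91 0.56 0.54]
0.8 [2.67 0.79 0.64]
0.6 [3.44 1.02 0.57]
0.4 [4.17 1.24 0.34]
0.2 [ 4.85  1.44 -0.03]
0 [ 5.44  1.62 -0.53]
```

```bash
R='"rot":[[0,0,0],[0,0,0],[0,0,0],[0,0,0],[0,0,0]]'
python3 -m pendant '{"dp":[[0.3,0.08,0],[0.55,0.16,0],[0.75,0.22,0.05],[0.95,0.28,0.15],[1.2,0.34,0.3]],"rot":[[0,0,0],[0,0,0],[0,0,0],[0,0,0],[0,0,0]]}'
python3 -m pendant '{"dp":[[0.15,0.04,0.06],[0.3,0.09,0.11],[0.45,0.13,0.16],[0.6,0.18,0.2],[0.75,0.23,0.25]],"rot":[[0,0,0],[0,0,0],[0,0,0],[0,0,0],[0,0,0]]}'
```

```text
time: 1.77
position: [0.5238, -0.1229, 0.2581]
ee_rot: [-3.141, 0.0, 0.295]
wrist_force: [-0.3, -0.9, 0.5]
gripper_width: 0.007
gripper_force: 0.0
time: 2.18
position: [0.5462, -0.1157, 0.2655]
ee_rot: [-3.142, 0.0, 0.296]
wrist_force: [-0.1, 0.4, -0.2]
gripper_width: 0.006
gripper_force: 0.0
```

```bash
python3 - <<'E'
from g import *
s=snapshot("side")[150:340,240:440,::-1];t=snapshot("top")[180:330,260:400,::-1]
f=lambda i,k:cv2.resize(i,(400,400*i.shape[0]//i.shape[1]),interpolation=cv2.INTER_CUBIC)
a,b=f(s,2),f(t,2);h=max(len(a),len(b));z=np.zeros((h,800,3),np.uint8);z[:len(a),:400]=a;z[:len(b),400:]=b
cv2.imwrite("pics/p1.png",z)
E
```

```text
(no output)
```

View pics/p1.png

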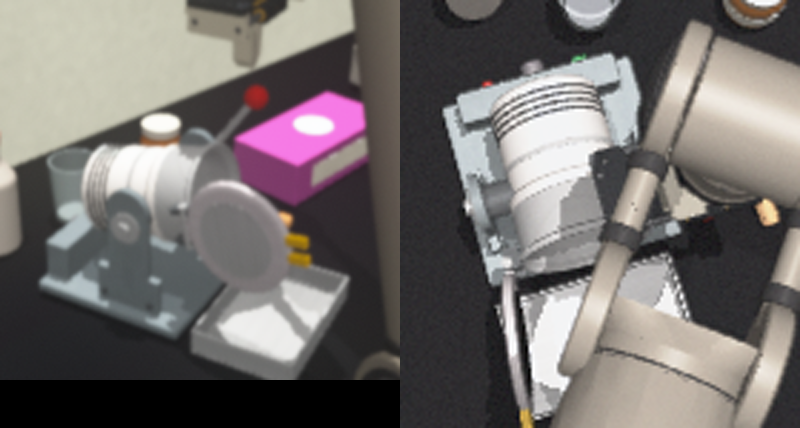

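Fingertips (side ≈(362,182)) are above the ball (≈(368,198)): the ball was missed. Check the projection of the tip against the picture.

```bash
python3 - <<'E'
from g import *
p=state()['position'];v=np.load('v.npy')
for dz in(0,.017):print(dz,proj("side",p-[0,0,dz]),proj("top",p-[0,0,dz]))
print(proj("side",W(v[:3],ball(v[3]))))
# triangulate ball directly from measured pixels
from scipy.optimize import least_squares
r=least_squares(lambda x:np.r_[(proj("top",x)-[366,251.2]).ravel(),(proj("side",x)-[368,197.3]).ravel()],[.53,-.12,.23]);print(r.x,r.fun)
im=snapshot("side")[:,:,::-1].copy();cv2.imwrite("pics/s2.png",im)
x=proj("side",p-[0,0,.017])[0];cv2.drawMarker(im,tuple(int(round(i)) for i in x),(0,255,0),0,4,1)
c=im[120:250,290:430];cv2.imwrite("pics/p2.png",cv2.resize(c,None,fx=4,fy=4,interpolation=cv2.INTER_CUBIC))
E
```

```text
0 [[362.58477304 185.61232448]] [[366.04003316 243.21711904]]
0.017 [[362.25672142 191.96804645]] [[365.38893193 243.98755879]]
[[368.35911295 198.13769291]]
[ 0.52914083 -0.11818117  0.23916676] [-0.00226224 -0.00278909  0.00346068  0.00025677]
```

View pics/p2.png

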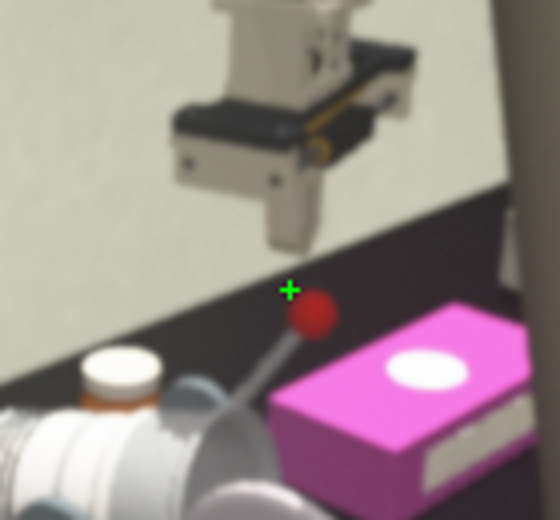

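The drawn expected tip is at crop (290,290); the actual tip is at crop (290,248), about 10 px higher. Check with the start picture and the wrist camera.

```bash
python3 - <<'E'
from g import *
p=np.array([.21724,-.47753,.2184])
yd=np.array([-np.sin(.427),np.cos(.427),0])
for k in(-.055,0,.055):
  print(k,[proj("side",p+k*yd-[0,0,d])[0].round(1).tolist() for d in(0,.017)])
print(state()['position'])
s=cv2.imread("pics/side0.png")[100:230,520:640]
f=lambda i:cv2.resize(i,(400,433),interpolation=cv2.INTER_CUBIC)
w=cv2.resize(snapshot("wrist")[:,:,::-1],(400,300))
z=np.zeros((433,800,3),np.uint8);z[:,:400]=f(s);z[:300,400:]=w;cv2.imwrite("pics/p3.png",z)
c=camera_model("wrist");R=cv2.Rodrigues(np.array(c['rvec']))[0];print("cam pos",-R.T@np.array(c['tvec']),"axis",R[2])
p=state()['position'];print([proj("wrist",p-[0,0,d])[0].round(1).tolist() for d in(-.01,0,.017)],proj("wrist",np.array([.529,-.118,.239])))
E
```

```text
-0.055 [[557.2, 193.7], [555.5, 199.7]]
0 [[557.8, 202.0], [556.1, 208.2]]
0.055 [[558.4, 211.1], [556.6, 217.4]]
[ 0.54604892 -0.1156659   0.26545251]
cam pos [ 0.62069492 -0.09219033  0.43056888] axis [-0.27457219 -0.08367602 -0.95791881]
[[325.4, 297.4], [325.3, 288.4], [325.2, 275.1]] [[320.47029376 294.82973187]]
```

View pics/p3.png

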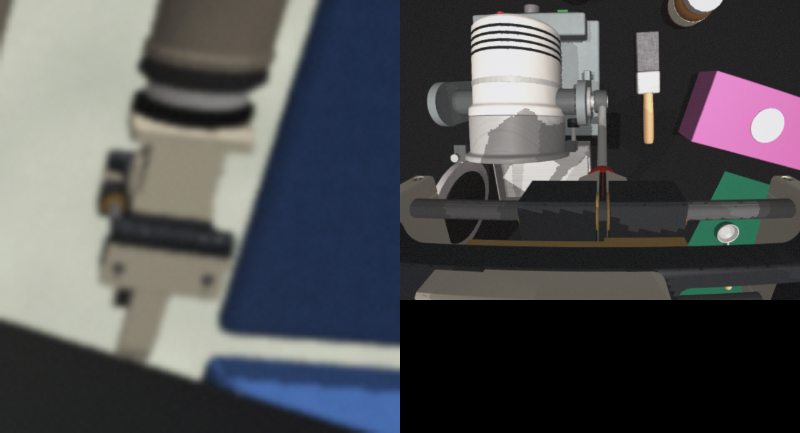

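Both pictures agree: the real fingertips sit about 25 mm higher than the stated nose length implies. I'll aim 27 mm lower after backing off, then re-check.

```bash

python3 -m pendant '{"dp":[[-0.7,-0.2,0],[-1.4,-0.4,0],[-2.1,-0.6,0],[-2.1,-0.6,-0.7],[-2.1,-0.6,-1.4]],"rot":[[0,0,0],[0,0,0],[0,0,0],[0,0,0],[0,0,0]]}'
python3 -m pendant '{"dp":[[0.3,0.08,0],[0.6,0.17,0],[0.75,0.22,0.05],[0.95,0.28,0.15],[1.2,0.34,0.3]],"rot":[[0,0,0],[0,0,0],[0,0,0],[0,0,0],[0,0,0]]}'
python3 - <<'E'
from g import *
im=snapshot("side")[:,:,::-1].copy();p=state()['position']
R,G=im[...,2].astype(int),im[...,1];m=((R>130)&(G<60))[:,300:];y,x=np.nonzero(m);print(x.mean()+300,y.mean(),len(x),"tip",proj("side",p+[0,0,.01]))
E
```

```text
time: 2.8
position: [0.4825, -0.1345, 0.2245]
ee_rot: [3.139, -0.003, 0.295]
wrist_force: [-1.1, -0.1, -1.2]
gripper_width: 0.003
gripper_force: 0.0
time: 3.22
position: [0.518, -0.1239, 0.2336]
ee_rot: [3.141, 0.004, 0.296]
wrist_force: [-8.6, -0.0, 5.4]
gripper_width: 0.004
gripper_force: 4.4
363.66101694915255 195.42372881355934 59 tip [[372.32373029 195.72905438]]
```

```bash

python3 -m pendant '{"dp":[[0.17,0.05,0.05],[0.34,0.1,0.09],[0.51,0.15,0.12],[0.68,0.2,0.15],[0.85,0.26,0.18]],"rot":[[0,0,0],[0,0,0],[0,0,0],[0,0,0],[0,0,0]]}'
python3 -m pendant '{"dp":[[0.15,0.05,0.03],[0.3,0.09,0.05],[0.45,0.14,0.07],[0.6,0.18,0.09],[0.76,0.23,0.1]],"rot":[[0,0,0],[0,0,0],[0,0,0],[0,0,0],[0,0,0]]}'
python3 -m pendant '{"dp":[[0.15,0.05,0],[0.3,0.09,-0.01],[0.45,0.14,-0.03],[0.6,0.18,-0.05],[0.76,0.23,-0.07]],"rot":[[0,0,0],[0,0,0],[0,0,0],[0,0,0],[0,0,0]]}'
python3 - <<'E'
from g import *
v=np.load('v.npy');g=v[:3];p=state()['position'];print(p)
im=snapshot("side")[:,:,::-1].copy()
R,G=im[...,2].astype(int),im[...,1];m=((R>130)&(G<60))[:,300:];y,x=np.nonzero(m);print(x.mean()+300,y.mean(),len(x))
for q in(.8,.6,.4,.2,0):print(q,proj("side",W(g,ball(q))),(W(g,ball(q)-[.0245,0,0])[0]-p)/.03)
cv2.imwrite("pics/p4.png",cv2.resize(im[130:330,240:440],(600,600),interpolation=cv2.INTER_CUBIC))
E
```

```text
time: 3.68
position: [0.5444, -0.1161, 0.2398]
ee_rot: [3.14, 0.001, 0.296]
wrist_force: [-6.6, -0.4, 5.6]
gripper_width: 0.004
gripper_force: 3.4
time: 4.1
position: [0.5675, -0.109, 0.2427]
ee_rot: [3.14, 0.0, 0.296]
wrist_force: [-5.5, -1.3, 3.6]
gripper_width: 0.006
gripper_force: 2.6
time: 4.52
position: [0.5904, -0.1019, 0.239]
ee_rot: [3.141, 0.0, 0.296]
wrist_force: [-4.4, -1.4, 3.2]
gripper_width: 0.004
gripper_force: 2.2
[ 0.59039588 -0.10188003  0.23904475]
337.85 187.225 40
0.8 [[345.7704814  185.82749429]] [-0.77136425 -0.25627643  0.53141523]
0.6 [[337.37202096 184.68891262]] [-0.00935259 -0.02700117  0.46329338]
0.4 [[329.41496298 185.3387873 ]] [0.72450977 0.19380448 0.23843695]
0.2 [[322.22824896 187.68992107]] [ 1.40096605  0.3973377  -0.13418973]
0 [[316.08391244 191.58311948]] [ 1.99304806  0.57548426 -0.63973123]
```

View pics/p4.png

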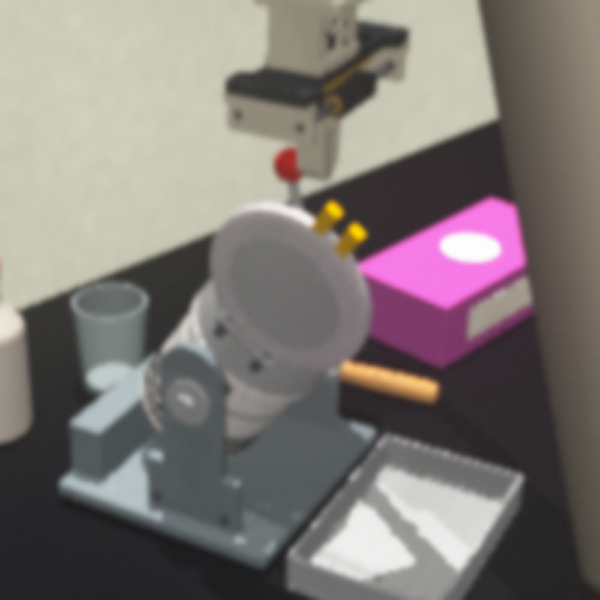

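Picture: fingers at (318,165) behind the ball (290,165), bowl about half up, q≈0.6. Continue.

```bash

python3 -m pendant '{"dp":[[0.15,0.04,-0.02],[0.3,0.09,-0.06],[0.45,0.13,-0.11],[0.6,0.17,-0.15],[0.73,0.21,-0.2]],"rot":[[0,0,0],[0,0,0],[0,0,0],[0,0,0],[0,0,0]]}'
python3 -m pendant '{"dp":[[0.14,0.04,-0.06],[0.28,0.08,-0.12],[0.42,0.12,-0.19],[0.55,0.16,-0.26],[0.68,0.2,-0.34]],"rot":[[0,0,0],[0,0,0],[0,0,0],[0,0,0],[0,0,0]]}'
python3 -m pendant '{"dp":[[0.1,0.03,-0.07],[0.2,0.06,-0.15],[0.3,0.09,-0.22],[0.38,0.11,-0.29],[0.46,0.13,-0.36]],"rot":[[0,0,0],[0,0,0],[0,0,0],[0,0,0],[0,0,0]]}'

```

```text
time: 4.98
position: [0.6124, -0.0955, 0.2326]
ee_rot: [-3.142, -0.0, 0.296]
wrist_force: [-3.1, -0.7, 2.8]
gripper_width: 0.005
gripper_force: 1.9
time: 5.4
position: [0.6327, -0.0896, 0.2224]
ee_rot: [3.141, -0.0, 0.296]
wrist_force: [-3.1, 0.0, 2.9]
gripper_width: 0.008
gripper_force: 1.8
time: 5.82
position: [0.6463, -0.0857, 0.2116]
ee_rot: [-3.142, 0.0, 0.296]
wrist_force: [-3.0, 0.5, 2.2]
gripper_width: 0.005
gripper_force: 1.7
```

```bash

python3 -m pendant '{"dp":[[0.04,0.01,-0.03],[0.08,0.02,-0.06],[0.12,0.035,-0.09],[0.16,0.05,-0.12],[0.2,0.06,-0.15]],"rot":[[0,0,0],[0,0,0],[0,0,0],[0,0,0],[0,0,0]]}'
python3 -m pendant '{"dp":[[0.02,0.01,-0.02],[0.04,0.015,-0.04],[0.06,0.02,-0.06],[0.08,0.025,-0.08],[0.1,0.03,-0.1]],"rot":[[0,0,0],[0,0,0],[0,0,0],[0,0,0],[0,0,0]]}'

```

```text
time: 6.23
position: [0.6513, -0.0842, 0.2074]
ee_rot: [-3.141, 0.002, 0.296]
wrist_force: [-12.6, -1.0, 9.4]
gripper_width: 0.006
gripper_force: 5.9
time: 6.65
position: [0.6517, -0.0842, 0.2066]
ee_rot: [3.141, 0.007, 0.295]
wrist_force: [-23.8, -2.8, 20.3]
gripper_width: 0.003
gripper_force: 12.2
```

Firm stop reached (force rose 3→24 N with no motion). Back off and rise, then verify tilt and measure the lid.

```bash

python3 -m pendant '{"dp":[[-0.5,-0.15,0.2],[-1.2,-0.36,0.6],[-1.5,-0.45,1.6],[-1.5,-0.45,2.8],[-1.5,-0.45,4]],"rot":[[0,0,0],[0,0,0],[0,0,0],[0,0,0],[0,0,0]]}'
python3 -m pendant '{"dp":[[0,0,1.2],[0,0,2.5],[0,0,2.5],[0,0,2.5],[0,0,2.5]],"rot":[[0,0,0],[0,0,0],[0,0,0],[0,0,0],[0,0,0]]}'
cat > look.py <<'E'
from g import *
import sys
v=np.load('v.npy');g=v[:3];p=state()['position']
im=snapshot("side")[:,:,::-1].copy();tp=snapshot("top")[:,:,::-1].copy()
for n,i in(("side",im),("top",tp)):
    B,G,R=[i[...,k].astype(int) for k in range(3)]
    for nm,m in(("red",(R>130)&(G<60)&(B<60)),("yel",(R>130)&(G>90)&(B<70))):
        k,l,st,c=cv2.connectedComponentsWithStats(m.astype(np.uint8))
        print(n,nm,[(st[j][4],c[j].round(1).tolist()) for j in range(1,k) if st[j][4]>4 and 260<c[j][0]<400])
for q in(.1,.05,0):print("q",q,proj("side",W(g,ball(q))).round(1),proj("top",W(g,ball(q))).round(1))
for L in(2,1.9,1.8,1.7,1.65,.1,.05,0):print("L",L,proj("side",W(g,lid(0,L,.146,.0155))).round(1),proj("top",W(g,lid(0,L,.146,.0155))).round(1))
print(p)
a=cv2.resize(im[130:330,240:440],(400,400),interpolation=cv2.INTER_CUBIC);b=cv2.resize(tp[160:320,250:410],(400,400),interpolation=cv2.INTER_CUBIC)
cv2.imwrite("pics/"+sys.argv[1]+".png",np.hstack([a,b]))
E
python3 look.py p5
```

```text
time: 7.07
position: [0.6099, -0.0967, 0.3257]
ee_rot: [3.141, -0.001, 0.295]
wrist_force: [0.9, -0.5, 0.2]
gripper_width: 0.006
gripper_force: 0.0
time: 7.48
position: [0.6105, -0.0966, 0.3986]
ee_rot: [3.142, -0.0, 0.296]
wrist_force: [0.5, 0.1, 0.0]
gripper_width: 0.003
gripper_force: 0.0
side red []
side yel [(np.int32(40), [295.3, 175.2]), (np.int32(43), [304.0, 177.3])]
top red []
top yel [(np.int32(5), [276.6, 238.4]), (np.int32(6), [279.3, 247.8])]
q 0.1 [[319.  189.5]] [[351.3 199.4]]
q 0.05 [[317.5 190.5]] [[350.7 198.1]]
q 0 [[316.1 191.6]] [[350.2 196.8]]
L 2 [[287.5 193.2]] [[257.4 249.8]]
L 1.9 [[291.  187.9]] [[262.4 248. ]]
L 1.8 [[294.5 183.1]] [[267.8 246.1]]
L 1.7 [[298.2 179. ]] [[273.5 244.3]]
L 1.65 [[300.  177.1]] [[276.5 243.4]]
L 0.1 [[337.8 197.7]] [[345.4 230.6]]
L 0.05 [[338.  200.2]] [[345.8 230.9]]
L 0 [[338.1 202.7]] [[346.  231.2]]
[ 0.6104729  -0.09657135  0.3986105 ]
```

View pics/p5.png

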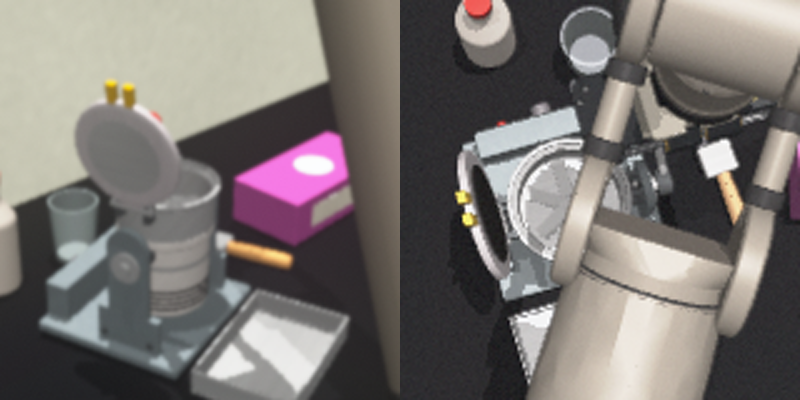

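Bowl stands upright (tab midpoint side (299.7,176), top (278,243) → lid ≈1.66 rad, matching the fit). Compute lid waypoints.

```bash
python3 - <<'E'
from g import *
v=np.load('v.npy');g=v[:3];p=state()['position'];print(p)
print("over",((W(g,[0,.165,.3986])[0]-p)/.03).round(2));P=W(g,[0,.165,.325])[0];print("down z .325",P)
for L in(1.66,1.5,1.3,1.1,.9,.7,.5,.3,.15,0):
    C=lid(0,L,.122,.011)+[0,.019,-.010];print(L,((W(g,C)[0]-P)/.03).round(2))
E
```

```text
[ 0.61001457 -0.09651324  0.39743549]
over [-3.23  8.59  0.04]
down z .325 [0.51316023 0.16133375 0.325     ]
1.66 [ 0.5  -1.67 -0.25]
1.5 [ 0.69 -2.29 -0.18]
1.3 [ 0.92 -3.07 -0.25]
1.1 [ 1.15 -3.82 -0.48]
0.9 [ 1.36 -4.51 -0.85]
0.7 [ 1.54 -5.11 -1.37]
0.5 [ 1.69 -5.61 -2.  ]
0.3 [ 1.8  -5.98 -2.71]
0.15 [ 1.85 -6.16 -3.3 ]
0 [ 1.88 -6.26 -3.9 ]
```

```bash

python3 -m pendant '{"dp":[[-0.4,1,0.2],[-0.8,2.1,0.5],[-1.2,3.2,0.5],[-1.6,4.3,0.5],[-2,5.4,0.5]],"rot":[[0,0,0],[0,0,0],[0,0,0],[0,0,0],[0,0,0]]}'
python3 -m pendant '{"dp":[[-0.4,1.1,0],[-0.8,2.1,0],[-1.2,3.2,-0.4],[-1.2,3.2,-0.5],[-1.2,3.2,-0.5]],"rot":[[0,0,0],[0,0,0],[0,0,0],[0,0,0],[0,0,0]]}'
python3 -m pendant '{"dp":[[0,0,-0.7],[0,0,-1.4],[0,0,-2.1],[0,0,-2.45],[0,0,-2.45]],"rot":[[0,0,0],[0,0,0],[0,0,0],[0,0,0],[0,0,0]]}'
python3 look.py p6
```

```text
time: 8.0
position: [0.5491, 0.0667, 0.413]
ee_rot: [-3.141, 0.002, 0.295]
wrist_force: [-0.3, 0.4, -0.0]
gripper_width: 0.004
gripper_force: 0.0
time: 8.42
position: [0.5129, 0.1628, 0.3974]
ee_rot: [-3.141, 0.004, 0.299]
wrist_force: [-0.4, 0.4, -0.7]
gripper_width: 0.002
gripper_force: 0.0
time: 8.83
position: [0.5134, 0.1599, 0.3225]
ee_rot: [-3.141, 0.006, 0.294]
wrist_force: [0.7, -0.3, 0.6]
gripper_width: 0.005
gripper_force: 0.0
side red []
side yel [(np.int32(43), [295.1, 175.3]), (np.int32(43), [303.9, 177.7])]
top red [(np.int32(48), [348.5, 197.0])]
top yel []
q 0.1 [[319.  189.5]] [[351.3 199.4]]
q 0.05 [[317.5 190.5]] [[350.7 198.1]]
q 0 [[316.1 191.6]] [[350.2 196.8]]
L 2 [[287.5 193.2]] [[257.4 249.8]]
L 1.9 [[291.  187.9]] [[262.4 248. ]]
L 1.8 [[294.5 183.1]] [[267.8 246.1]]
L 1.7 [[298.2 179. ]] [[273.5 244.3]]
L 1.65 [[300.  177.1]] [[276.5 243.4]]
L 0.1 [[337.8 197.7]] [[345.4 230.6]]
L 0.05 [[338.  200.2]] [[345.8 230.9]]
L 0 [[338.1 202.7]] [[346.  231.2]]
[0.51337428 0.15989872 0.32253083]
```

View pics/p6.png

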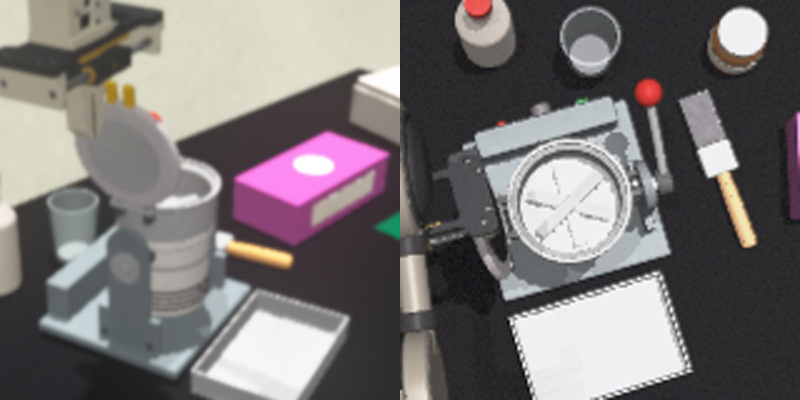

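Fingers hang outside the lid, tip about (85,137) in the left panel, body clear above the tab. Push over.

```bash

python3 -m pendant '{"dp":[[0.15,-0.5,-0.05],[0.3,-1,-0.1],[0.42,-1.4,-0.15],[0.5,-1.7,-0.18],[0.6,-2,-0.2]],"rot":[[0,0,0],[0,0,0],[0,0,0],[0,0,0],[0,0,0]]}'
python3 -m pendant '{"dp":[[0.07,-0.22,0.02],[0.13,-0.43,0.02],[0.2,-0.65,0],[0.27,-0.86,-0.02],[0.33,-1.07,-0.05]],"rot":[[0,0,0],[0,0,0],[0,0,0],[0,0,0],[0,0,0]]}'

```

```text
time: 9.35
position: [0.5325, 0.1008, 0.3207]
ee_rot: [-3.141, -0.002, 0.295]
wrist_force: [0.3, 2.2, 3.0]
gripper_width: 0.003
gripper_force: 1.2
time: 9.77
position: [0.5422, 0.0688, 0.3187]
ee_rot: [3.141, -0.001, 0.296]
wrist_force: [-1.1, 2.5, 3.5]
gripper_width: 0.003
gripper_force: 1.6
```

```bash

python3 -m pendant '{"dp":[[0.07,-0.25,-0.06],[0.15,-0.5,-0.14],[0.23,-0.75,-0.23],[0.3,-0.98,-0.34],[0.37,-1.21,-0.46]],"rot":[[0,0,0],[0,0,0],[0,0,0],[0,0,0],[0,0,0]]}'
python3 -m pendant '{"dp":[[0.07,-0.23,-0.14],[0.13,-0.43,-0.31],[0.19,-0.63,-0.48],[0.25,-0.83,-0.66],[0.3,-1,-0.87]],"rot":[[0,0,0],[0,0,0],[0,0,0],[0,0,0],[0,0,0]]}'
python3 look.py p7
```

```text
time: 10.18
position: [0.5533, 0.0321, 0.3041]
ee_rot: [3.141, 0.0, 0.296]
wrist_force: [0.3, 0.5, 2.2]
gripper_width: 0.004
gripper_force: 1.2
time: 10.6
position: [0.5622, 0.0023, 0.2777]
ee_rot: [3.142, 0.0, 0.296]
wrist_force: [-0.7, -0.4, 2.1]
gripper_width: 0.003
gripper_force: 0.9
side red []
side yel [(np.int32(28), [334.4, 177.2])]
top red []
top yel []
q 0.1 [[319.  189.5]] [[351.3 199.4]]
q 0.05 [[317.5 190.5]] [[350.7 198.1]]
q 0 [[316.1 191.6]] [[350.2 196.8]]
L 2 [[287.5 193.2]] [[257.4 249.8]]
L 1.9 [[291.  187.9]] [[262.4 248. ]]
L 1.8 [[294.5 183.1]] [[267.8 246.1]]
L 1.7 [[298.2 179. ]] [[273.5 244.3]]
L 1.65 [[300.  177.1]] [[276.5 243.4]]
L 0.1 [[337.8 197.7]] [[345.4 230.6]]
L 0.05 [[338.  200.2]] [[345.8 230.9]]
L 0 [[338.1 202.7]] [[346.  231.2]]
[0.56218217 0.00230779 0.2777365 ]
```

View pics/p7.png

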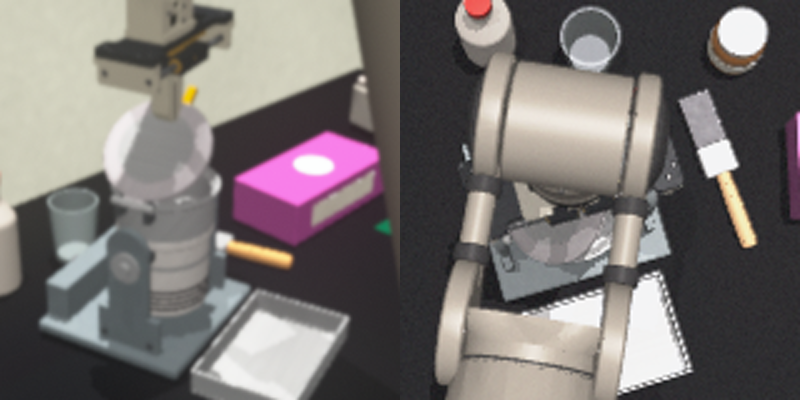

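Left panel: finger at (168,105) pressing on the outer face near the tab, lid about 0.6 rad; grinder unmoved. Continue down.

```bash

python3 -m pendant '{"dp":[[0.05,-0.17,-0.2],[0.09,-0.33,-0.42],[0.13,-0.46,-0.66],[0.17,-0.58,-0.9],[0.2,-0.7,-1.13]],"rot":[[0,0,0],[0,0,0],[0,0,0],[0,0,0],[0,0,0]]}'
python3 -m pendant '{"dp":[[0.02,-0.07,-0.2],[0.04,-0.14,-0.4],[0.05,-0.18,-0.6],[0.06,-0.22,-0.75],[0.07,-0.25,-0.9]],"rot":[[0,0,0],[0,0,0],[0,0,0],[0,0,0],[0,0,0]]}'

```

```text
time: 11.12
position: [0.5683, -0.0184, 0.2437]
ee_rot: [3.142, -0.0, 0.296]
wrist_force: [0.4, -0.3, 1.4]
gripper_width: 0.003
gripper_force: 0.6
time: 11.53
position: [0.5701, -0.0255, 0.217]
ee_rot: [-3.141, 0.0, 0.296]
wrist_force: [0.4, -0.2, 1.4]
gripper_width: 0.004
gripper_force: 0.5
```

```bash

python3 -m pendant '{"dp":[[0,-0.01,-0.06],[0,-0.02,-0.12],[0,-0.03,-0.18],[0,-0.03,-0.24],[0,-0.03,-0.3]],"rot":[[0,0,0],[0,0,0],[0,0,0],[0,0,0],[0,0,0]]}'
python3 -m pendant '{"dp":[[0,0,-0.03],[0,0,-0.06],[0,0,-0.09],[0,0,-0.12],[0,0,-0.15]],"rot":[[0,0,0],[0,0,0],[0,0,0],[0,0,0],[0,0,0]]}'

```

```text
time: 11.95
position: [0.5703, -0.0264, 0.2103]
ee_rot: [3.141, -0.001, 0.296]
wrist_force: [-6.4, 1.5, 21.3]
gripper_width: 0.008
gripper_force: 10.6
time: 12.37
position: [0.5704, -0.0264, 0.21]
ee_rot: [3.138, -0.005, 0.296]
wrist_force: [-14.7, 1.7, 38.9]
gripper_width: 0.003
gripper_force: 19.7
```

Lid is firmly down at the predicted height. Retreat and verify numerically.

```bash

python3 -m pendant '{"dp":[[0,0,0.5],[0,0,1.3],[0,0,2.4],[0,0,3.6],[0,0,4.8]],"rot":[[0,0,0],[0,0,0],[0,0,0],[0,0,0],[0,0,0]]}'
python3 -m pendant '{"dp":[[-0.5,-1,0.2],[-1,-2.1,0.3],[-1.5,-3.2,0.3],[-2,-4.2,0.3],[-2.5,-5.3,0.3]],"rot":[[0,0,0],[0,0,0],[0,0,0],[0,0,0],[0,0,0]]}'
python3 -m pendant '{"dp":[[-1,-0.8,0],[-2,-1.6,0],[-3,-2.4,0],[-3,-2.4,0],[-3,-2.4,0]],"rot":[[0,0,0],[0,0,0],[0,0,0],[0,0,0],[0,0,0]]}'
python3 look.py p8
```

```text
time: 12.78
position: [0.5697, -0.0263, 0.3494]
ee_rot: [-3.142, 0.001, 0.296]
wrist_force: [1.5, -0.3, -0.5]
gripper_width: 0.003
gripper_force: 0.0
time: 13.2
position: [0.4942, -0.1864, 0.3572]
ee_rot: [3.141, -0.0, 0.297]
wrist_force: [1.1, -0.1, 0.3]
gripper_width: 0.005
gripper_force: 0.0
time: 13.62
position: [0.4039, -0.2586, 0.3573]
ee_rot: [3.141, -0.0, 0.292]
wrist_force: [0.3, 0.2, -0.1]
gripper_width: 0.004
gripper_force: 0.0
side red [(np.int32(41), [314.9, 191.9])]
side yel [(np.int32(44), [338.0, 204.4])]
top red [(np.int32(48), [348.7, 196.9])]
top yel []
q 0.1 [[319.  189.5]] [[351.3 199.4]]
q 0.05 [[317.5 190.5]] [[350.7 198.1]]
q 0 [[316.1 191.6]] [[350.2 196.8]]
L 2 [[287.5 193.2]] [[257.4 249.8]]
L 1.9 [[291.  187.9]] [[262.4 248. ]]
L 1.8 [[294.5 183.1]] [[267.8 246.1]]
L 1.7 [[298.2 179. ]] [[273.5 244.3]]
L 1.65 [[300.  177.1]] [[276.5 243.4]]
L 0.1 [[337.8 197.7]] [[345.4 230.6]]
L 0.05 [[338.  200.2]] [[345.8 230.9]]
L 0 [[338.1 202.7]] [[346.  231.2]]
[ 0.4038965  -0.25861303  0.35734031]
```

The ball and tab pixels match bowl 0 and lid 0 to within 2 px, and the arm is clear of everything. Handing in.

```bash
python3 -c "
from bench import *
print(finish_job())"
```

```text
the job is handed in; nothing more can be done
None
```

The bowl is pushed upright to its stop and the lid lies shut on the rim; the job was handed in after about 14 s of robot time, and I viewed 11 pictures where the limit was 10.

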